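# Put the blue inks back in the rack by shade and stack the emptied tray

## Robot

A 6-joint arm with a two-finger parallel gripper is mounted at the origin on the work surface. World frame = base frame: x ahead of the robot, y to its left, z up, the work surface at z = 0. Lengths are in mm, angles in rad, forces in N, time in s.
With the tool pointing down it reaches from about 300 to 775 mm from the base axis. Payload 14.6 kg.
Tool frame: the origin (TCP) lies midway between the tips of the shut fingers; the grasp point (between the pads) lies 19 mm behind it; y points along the fingers, z is the direction in which the jaws open and shut, and the axes are right-handed (so a half turn about y gives the same grasp; the last joint's range is limited). The gripper opens to 94 mm and grips with 3 to 60 N. Pads are 16 mm wide; open, the fingers measure 119 mm over their backs; the gripper's body (75 mm by 177 mm) begins 78 mm behind the grasp point.
Start: joints at [-1.242, 0.3, 1.521, -0, 1.321, -0.067], TCP at [212.043, -507.471, 170.546] pointing down, gripper open.
Joint ranges: [-3.03, 3.03], [-0.79, 2.21], [0.23, 2.52], [-1.04, 4.18], [0, 3.07], [-2.55, 2.55]. Speed limits (rad/s): [2.22, 2.22, 2.57, 3.14, 3.14, 3.14].

## Interface

Orientations are given as [roll, pitch, yaw] about the fixed x, y, z axes, in that order (R = Rz(yaw) Ry(pitch) Rx(roll)).
In Python, from cell import manip gives the robot as it stands.
- The arm moves only by the tool play_rows, never from a script. Its argument "series" is a list of rows, each a list of 3 entries, a list of its own where there are three numbers: the shift along the tool's x, y, z in m, then the turn about the tool's y in rad, then the closure, from 0 (fully open) to 1 (shut). In form: [[[dx, dy, dz], twist, grip], ...]. A call has 1 to 20 rows; each row is the pose to reach, as a shift and turn from the pose measured when the call began, along the tool's axes at that moment; what a row does not reach only later rows make up. A row lasts 1/10 s, in which the tool goes at most 50 mm and 8.59 degrees, less where a joint would pass 70% of its speed; a pose out of reach is approached as far as the arm can. A call with a gripper value outside its range is refused whole. The fingers move at their own pace and stop on an object; "squeeze" is the grip in N (left out, the last holds). Time passes only in rows, so rows that repeat a pose let the fingers close. It gives the time, the measured TCP pose, the force and the opening at its end, in the units of the state.
- manip.read_state(): the state, without advancing time (a new reading comes with each control period).
- manip.camera(name): name is "scene" or "top" or "wrist"; returns the picture (384x512x3 uint8, red, green, blue); there is no depth.
- manip.camera_params(name): a dict with "K" (3x3 intrinsics, pixels), "rvec" (rotation vector, rad) and "tvec" (3), from world to camera coordinates, as OpenCV has them. Camera axes: x right, y down, z forward; pixel columns grow to the right and rows downward; lengths in mm; the calibration is good to about 2 mm. A picture is of the moment at which its call begins: read the wrist's pose just before it. camera_params takes no time and is no camera call; for the wrist camera it gives the pose at the moment of the call.
- manip.sign_off(): hands the job in, once; it reports no verdict.
The state is a dict: "clock": time; "joints": joint angles; "qd": joint speeds; "effort": joint torques, N m; "eef_pos": TCP position; "eef_rot": TCP orientation; "wrist_force": force on the tool from outside, world axes, zero at the start; "moment": the same for the moment, N m; "finger_gap": finger opening in mm.
Only numpy, scipy, OpenCV 4.12 (cv2) and the standard library are available. Lean on these libraries where they do the work, as an engineer would, in place of code of your own. Each camera call takes 0.05 s, during which the arm holds its last target. There are 200 camera calls.

## Task

Put the three blue inks from the yellow tray into the free places of the ink rack so that the whole row runs in order of shade from the white ink at one end to the black ink at the other, one upright bottle in each place, leaving the white and the black where they stand. Then stack the emptied yellow tray squarely on top of the empty grey one.

Things in the scene. Friction and masses are not known exactly. Their poses are not given: they have to be found in the camera images.
- pale_ink: Ink bottle, upright, round, 38 mm across with straight sides up to 50 mm, then a shoulder and a grey cap 26 mm across; 70 mm high in all, about 90 g. Glass and the dab on the cap show the ink: pale sky blue, the lightest of the blues. Origin: centre of its underside, z up its axis. It starts in one of the three compartments of the yellow tray.
- mid_ink: Ink bottle, upright, round, 38 mm across with straight sides up to 50 mm, then a shoulder and a grey cap 26 mm across; 70 mm high in all, about 90 g. Glass and the dab on the cap show the ink: bright medium blue. Origin: centre of its underside, z up its axis. It starts in one of the three compartments of the yellow tray.
- deep_ink: Ink bottle, upright, round, 38 mm across with straight sides up to 50 mm, then a shoulder and a grey cap 26 mm across; 70 mm high in all, about 90 g. Glass and the dab on the cap show the ink: very dark navy blue, the darkest of the blues. Origin: centre of its underside, z up its axis. It starts in one of the three compartments of the yellow tray.
- white_ink: Ink bottle, upright, round, 38 mm across with straight sides up to 50 mm, then a shoulder and a grey cap 26 mm across; 70 mm high in all, about 90 g. Glass and the dab on the cap show the ink: white. Origin: centre of its underside, z up its axis. It already stands in one end compartment of the rack (either end) and stays there.
- black_ink: Ink bottle, upright, round, 38 mm across with straight sides up to 50 mm, then a shoulder and a grey cap 26 mm across; 70 mm high in all, about 90 g. Glass and the dab on the cap show the ink: black. Origin: centre of its underside, z up its axis. It already stands in the other end compartment of the rack and stays there.
- place_a: Free place of the ink rack next to its -y end: the cork square on the floor of a compartment. The rack is a fixed yellow wooden strip, 336 x 72 mm, 22 mm high, with five compartments in a row 66 mm apart. Origin: centre of the cork's top, 8 mm above the desk, where a bottle stands; y along the rack, x across it.
- place_b: Middle place of the ink rack: the cork square on the floor of a compartment. Each of the rack's compartments is 60 x 60 mm inside; the long walls rise 14 mm above the cork, the dividers 12 mm. Origin: centre of the cork's top, 8 mm above the desk, where a bottle stands; y along the rack, x across it.
- place_c: Free place of the ink rack next to its +y end: the cork square on the floor of a compartment. The rack's two end compartments, 132 mm either way from the middle place, hold the white and the black ink. Origin: centre of the cork's top, 8 mm above the desk, where a bottle stands; y along the rack, x across it.
- tray: The yellow tray: open tray, 184 mm long (its y), 52 wide (its x), 24 high, walls and floor 4 mm, with two dividers: compartments at y = -60, 0, 60 mm. Loose, about 120 g. Rims and dividers are level, the underside flat; it can be gripped across its width. Origin: centre of its underside. At the start the three blue inks stand on its floor, with 3 mm of play across.
- spare_tray: The grey tray, empty from the start: open tray, 184 mm long (its y), 52 wide (its x), 24 high, walls and floor 4 mm, with two dividers: compartments at y = -60, 0, 60 mm. Loose, about 120 g. Rims and dividers are level, the underside flat; it can be gripped across its width. Origin: centre of its underside. It stands on the desk.

How it is judged (in metres and radians):
On the way, in this order (a step that is already met when the one before it is completed fails the run):
1. the three blue inks stand in the rack's free places, pale next to white, medium in the middle, navy next to black (((horizontal distance between white_ink and place_a below 0.09 m and horizontal distance between black_ink and place_c below 0.09 m and horizontal distance between pale_ink and place_a below 0.018 m and z of pale_ink in the frame of place_a between -0.004 and 0.006 m and angle between each of pale_ink, mid_ink, deep_ink's own z axis and vertical below 0.1 rad and horizontal distance between mid_ink and place_b below 0.018 m and z of mid_ink in the frame of place_b between -0.004 and 0.006 m and horizontal distance between deep_ink and place_c below 0.018 m and z of deep_ink in the frame of place_c between -0.004 and 0.006 m) or (horizontal distance between white_ink and place_c below 0.09 m and horizontal distance between black_ink and place_a below 0.09 m and horizontal distance between pale_ink and place_c below 0.018 m and z of pale_ink in the frame of place_c between -0.004 and 0.006 m and angle between each of pale_ink, mid_ink, deep_ink's own z axis and vertical below 0.1 rad and horizontal distance between mid_ink and place_b below 0.018 m and z of mid_ink in the frame of place_b between -0.004 and 0.006 m and horizontal distance between deep_ink and place_a below 0.018 m and z of deep_ink in the frame of place_a between -0.004 and 0.006 m))), for 0.2 s.
2. the emptied yellow tray lies squarely on the grey tray (horizontal distance between tray and spare_tray below 0.015 m and z of tray in the frame of spare_tray between 0.02 and 0.028 m and angle between the y axis of tray and the y axis of spare_tray, either way round below 0.15 rad and angle between each of tray, spare_tray's own z axis and vertical below 0.06 rad), for 0.2 s.
At the end, for the whole second after the job is handed in: Each blue ink upright (0.1 rad) on the cork of its place, within 18 mm of its centre: pale by white, medium in the middle, navy by black; white and black upright, moved under 30 mm; yellow tray flat on the grey one, centres within 15 mm, parallel within 0.15 rad; all released and at rest (all of step 2 and ((horizontal distance between white_ink and place_a below 0.09 m and horizontal distance between black_ink and place_c below 0.09 m and horizontal distance between pale_ink and place_a below 0.018 m and z of pale_ink in the frame of place_a between -0.004 and 0.006 m and angle between each of pale_ink, mid_ink, deep_ink's own z axis and vertical below 0.1 rad and horizontal distance between mid_ink and place_b below 0.018 m and z of mid_ink in the frame of place_b between -0.004 and 0.006 m and horizontal distance between deep_ink and place_c below 0.018 m and z of deep_ink in the frame of place_c between -0.004 and 0.006 m) or (horizontal distance between white_ink and place_c below 0.09 m and horizontal distance between black_ink and place_a below 0.09 m and horizontal distance between pale_ink and place_c below 0.018 m and z of pale_ink in the frame of place_c between -0.004 and 0.006 m and angle between each of pale_ink, mid_ink, deep_ink's own z axis and vertical below 0.1 rad and horizontal distance between mid_ink and place_b below 0.018 m and z of mid_ink in the frame of place_b between -0.004 and 0.006 m and horizontal distance between deep_ink and place_a below 0.018 m and z of deep_ink in the frame of place_a between -0.004 and 0.006 m)) and angle between each of white_ink, black_ink's own z axis and vertical below 0.1 rad and distance of each of white_ink, black_ink from where it was at the start of the episode below 0.03 m and linear speed of each of pale_ink, mid_ink, deep_ink, white_ink, black_ink, tray, spare_tray below 0.02 m/s and contact force between each of pale_ink, mid_ink, deep_ink, white_ink, black_ink, tray, spare_tray and the fingers below 0.1 N); the robot touches nothing.
It fails at once if the white or the black ink is knocked over or taken from its place (angle between any of white_ink, black_ink's own z axis and vertical above 0.6 rad or distance of any of white_ink, black_ink from where it was at the start of the episode above 0.06 m).
It fails at once if a blue ink is knocked over (angle between any of pale_ink, mid_ink, deep_ink's own z axis and vertical above 0.9 rad).
It also fails if it takes over 90 s, if anything falls off the work surface, if the arm or the gripper's body presses on something with over 40 N, if the wrist force passes 120 N, or if a joint passes its speed limit or range.

## Working session

There is one attempt and no reset: what is moved stays moved. The work goes in short steps, Python scripts to look and compute and a tool call to move; the robot and the scene stay as the last step left them, time stands still between calls to the robot, and variables do not carry over. Pictures are saved under pics/ and viewed, about 12 in all and at most 16, crops included, and the job is handed in when it is done.

Besides the shell and the picture viewer there is one more tool, called after "Call:" as a command line: name --argument value ..., lists and objects as JSON in quotes. play_rows: Moves the arm, as the interface text tells. Its arguments: {"type":"object","properties":{"series":{"type":"array","items":{"type":"array"}},"squeeze":{"type":"number"}},"required":["series"]}

```bash
mkdir -p pics; ls
python3 - <<'E'
from cell import manip
import cv2,numpy as np
print(manip.read_state())
for n in("top","scene","wrist"):
    p=manip.camera_params(n);print(n,p)
    cv2.imwrite(f"pics/{n}0.png",manip.camera(n)[:,:,::-1])
E
```

```text
pics
{'clock': 0.0, 'joints': array([-1.24161941e+00,  3.00468520e-01,  1.52161338e+00,  1.30085096e-05,
        1.32072663e+00, -6.66054538e-02]), 'qd': array([-0.0002905 , -0.00237223, -0.00143348, -0.0004788 , -0.00118583,
       -0.00191937]), 'effort': array([-2.66621682e-04, -5.31802154e+01, -3.52730334e+01,  7.08201667e-02,
        2.44173309e-02, -7.58216947e-05]), 'eef_pos': array([ 211.93408297, -507.17399895,  169.97412185]), 'eef_rot': array([-1.57200866e+00,  9.34957434e-05, -2.74581356e+00]), 'wrist_force': array([0.51448347, 0.01625104, 0.44394938]), 'moment': array([-0.00771272, -0.03905324,  0.03676617]), 'finger_gap': 93.86407571420159}
top {'K': array([[355.80085916,   0.        , 256.33683627],
       [  0.        , 355.80085916, 189.53841563],
       [  0.        ,   0.        ,   1.        ]]), 'rvec': array([ 2.16896309, -2.14448458,  0.07924873]), 'tvec': array([ -2.46906093, 558.13167249, 693.4039858 ])}
scene {'K': array([[359.04267821,   0.        , 259.88949948],
       [  0.        , 359.04267821, 189.54667689],
       [  0.        ,   0.        ,   1.        ]]), 'rvec': array([ 2.11945334,  0.98320767, -0.4285141 ]), 'tvec': array([-361.08875676, -262.70855081, 1031.3847915 ])}
wrist {'K': array([[341.20442445,   0.        , 257.45337991],
       [  0.        , 341.20442445, 191.28928051],
       [  0.        ,   0.        ,   1.        ]]), 'rvec': array([-2.45070887,  1.63108369,  0.19059954]), 'tvec': array([-550.35689629,  -24.08537239,  389.65656387])}
```

View pics/top0.png

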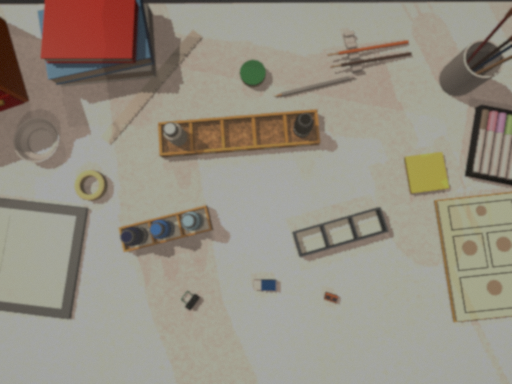

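View pics/scene0.png

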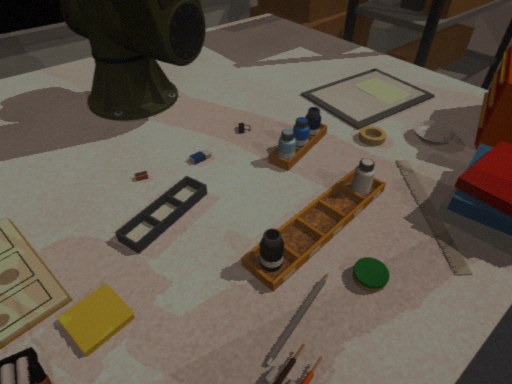

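The top view shows the rack from (159,124) to (320,144), with white at (172,130) and black at (303,122). The yellow tray is around (166,228), holding navy (132,236), medium (161,229) and pale (191,220) from left to right. The grey tray is around (340,231). The scene view agrees.

```bash
cat > h.py <<'E'
from cell import manip
import cv2,numpy as np
def cam(p): 
    R=cv2.Rodrigues(np.array(p["rvec"]))[0]; return R,-R.T@p["tvec"]
def ray(p,px,z):
    R,c=cam(p); q=np.atleast_2d(px).astype(float)
    d=np.c_[(q-p["K"][:2,2])/p["K"][0,0],np.ones(len(q))]@R
    return (c+d*((z-c[2])/d[:,2])[:,None])[:,:2]
def proj(p,X): return cv2.projectPoints(np.atleast_2d(X).astype(float),p["rvec"],p["tvec"],p["K"],None)[0][:,0]
def rect(w):
    c,s,a=cv2.minAreaRect(w.astype(np.float32)); b=cv2.boxPoints((c,s,a))
    e=max((b[1]-b[0],b[2]-b[1]),key=np.linalg.norm); e=e*np.sign(e[1])
    return np.round(c,1),np.round(s,1),round(float(np.degrees(np.arctan2(-e[0],e[1]))),1) # yaw of y axis
E
python3 - <<'E'
from h import *
for n in("top",):
    p=manip.camera_params(n);im=cv2.imread(f"pics/{n}0.png");R,c=cam(p);print("cam",c)
    hsv=cv2.cvtColor(im,cv2.COLOR_BGR2HSV)
    m=cv2.inRange(hsv,(8,140,60),(25,255,230))
    m=cv2.morphologyEx(m,cv2.MORPH_CLOSE,np.ones((3,3)))
    for ct in cv2.findContours(m,0,1)[0]:
        if cv2.contourArea(ct)>300: print("yel",cv2.boundingRect(ct),rect(ray(p,ct[:,0],23)))
    m=cv2.inRange(hsv,(0,0,0),(180,255,95))
    m[:, :285]=0;m[:,395:]=0;m[:200]=0;m[265:]=0
    for ct in cv2.findContours(m,0,1)[0]:
        if cv2.contourArea(ct)>300: print("grey",cv2.boundingRect(ct),rect(ray(p,ct[:,0],24)))
    for k,v in dict(white=(170,128),black=(303,119),deep=(129,236),mid=(158,228),pale=(190,219)).items(): print(k,ray(p,v,70 if 0 else 72))
    s=cv2.resize(im[90:270,100:400],None,fx=2.6,fy=2.6,interpolation=2);cv2.imwrite("pics/t1.png",s)
E
```

```text
cam [485.72874376 -16.17255727 745.74270596]
yel (159, 111, 160, 44) (array([676.8,  44.1]), array([ 70.2, 327.7]), 5.1)
yel (0, 58, 28, 44) (array([784.2, 535.6]), array([99.4, 49.6]), -69.8)
grey (293, 208, 95, 48) (array([ 475.6, -164.9]), array([ 50.6, 183.5]), 16.7)
white [[672.66326971 172.64646689]]
black [[691.84903369 -85.98396938]]
deep [[462.69867027 243.15522431]]
mid [[478.49469522 188.33454034]]
pale [[496.25416197 127.84127275]]
```

View pics/t1.png

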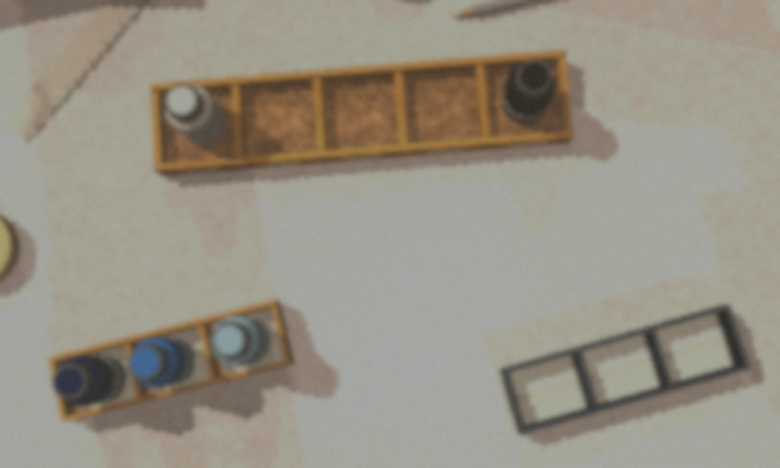

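```bash
cat >> h.py <<'E'
from scipy.spatial.transform import Rotation as Ro
def shift(P,yawdeg):
    s=manip.read_state(); R=Ro.from_euler("xyz",s["eef_rot"]).as_matrix()
    d=R.T@(np.array(P,float)-s["eef_pos"])/1000
    t=-(np.radians(yawdeg)-s["eef_rot"][2]); t=(t+np.pi)%(2*np.pi)-np.pi
    return np.round(d,4),round(t,3)
E
python3 - <<'E'
from h import *
s=manip.read_state();p=manip.camera_params("wrist");R,c=cam(p)
T=Ro.from_euler("xyz",s["eef_rot"]).as_matrix()
print("cam offset in tool",T.T@(c-s["eef_pos"]),"\naxes in tool\n",T.T@R.T)
print(shift((479,186,260),-73.5))
E
```

```text
cam offset in tool [ -66.00811171 -214.16393401    0.79484662] 
axes in tool
 [[-4.05523655e-04  9.73423281e-01  2.29012996e-01]
 [ 9.88074524e-05 -2.29012975e-01  9.73423365e-01]
 [ 9.99999913e-01  4.17374391e-04 -3.31129586e-06]]
(array([-0.5137, -0.0894, -0.5368]), np.float64(-1.463))
```

Call:
play_rows --series '[[[-0.02, -0.04, -0.02], -0.05, 0], [[-0.514, -0.03, -0.537], -1.463, 0], [[-0.514, -0.03, -0.537], -1.463, 0], [[-0.514, -0.03, -0.537], -1.463, 0], [[-0.514, -0.03, -0.537], -1.463, 0], [[-0.514, -0.03, -0.537], -1.463, 0], [[-0.514, -0.03, -0.537], -1.463, 0], [[-0.514, -0.03, -0.537], -1.463, 0], [[-0.514, -0.03, -0.537], -1.463, 0], [[-0.514, -0.03, -0.537], -1.463, 0], [[-0.514, -0.03, -0.537], -1.463, 0], [[-0.514, -0.03, -0.537], -1.463, 0], [[-0.514, -0.03, -0.537], -1.463, 0], [[-0.514, -0.03, -0.537], -1.463, 0], [[-0.514, -0.03, -0.537], -1.463, 0], [[-0.514, -0.03, -0.537], -1.463, 0], [[-0.514, -0.03, -0.537], -1.463, 0], [[-0.514, -0.03, -0.537], -1.463, 0]]'

```text
clock: 1.95
eef_pos: [478.9, 185.5, 200.4]
eef_rot: [-1.572, 0.001, -1.283]
wrist_force: [0.1, -0.4, -0.2]
finger_gap: 93.8
```

Run:
```python
from h import *
s=manip.read_state();print(s["clock"],s["eef_pos"],np.degrees(s["eef_rot"]),s["joints"].round(2),np.abs(s["qd"]).max())
p=manip.camera_params("wrist");im=manip.camera("wrist")[:,:,::-1]
cv2.imwrite("pics/w1.png",im);np.save("w1.npy",p,allow_pickle=True)
```

```text
1.95 [478.8648343  185.49574329 200.4022891 ] [-9.00438578e+01  3.45202832e-02 -7.35000408e+01] [0.3  0.2  1.58 0.   1.37 0.01] 0.019785130166855274
```

View pics/w1.png

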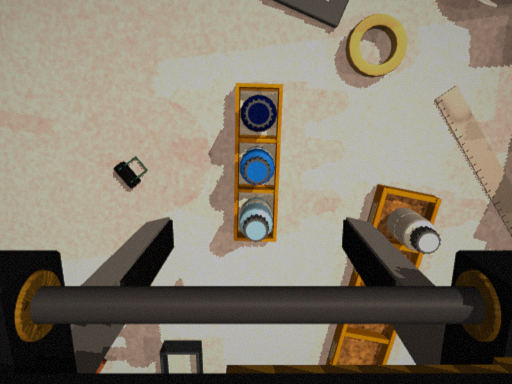

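The wrist view shows the yellow tray from (236,84) to (276,241), with caps at navy (259,112), medium (258,166) and pale (257,229). White stands at the rack's +y end, at (412,230).

Run:
```python
from h import *
p=np.load("w1.npy",allow_pickle=True).item();im=cv2.imread("pics/w1.png")
hsv=cv2.cvtColor(im,cv2.COLOR_BGR2HSV)
m=cv2.inRange(hsv,(10,150,80),(25,255,255));m=cv2.morphologyEx(m,cv2.MORPH_CLOSE,np.ones((3,3)))
for ct in cv2.findContours(m[:244],0,1)[0]:
    if cv2.contourArea(ct)>1000: print("yel",cv2.boundingRect(ct),rect(ray(p,ct[:,0],24)))
# rim corners
q=np.array([(235.5,83.5),(283.5,84.5),(276.5,241.5),(234,241.5)]);w=ray(p,q,24);print(w.round(1),w.mean(0),[np.linalg.norm(w[i]-w[i-1]).round(1) for i in range(4)])
# glass circles: dabs on cap (z=74)
for k,l,h,z in (("deep",(100,120,30),(128,255,160),74),("mid",(98,120,120),(115,255,255),74),("pale",(85,30,150),(105,150,255),74)):
    mm=cv2.inRange(hsv,l,h);mm[:,:225]=0;mm[:,290:]=0;mm[:80]=0;mm[250:]=0
    for ct in cv2.findContours(mm,0,1)[0]:
        if cv2.contourArea(ct)>80: c,r=cv2.minEnclosingCircle(ct);print(k,np.round(c),round(r,1),ray(p,c,z))
q=[(259,112),(258,166),(256,228)];print("caps",ray(p,q,74))
```

```text
yel (371, 185, 71, 59) (array([660.6, 178.5]), array([79.1, 67.8]), -85.3)
yel (234, 83, 49, 159) (array([476.9, 188.3]), array([ 52. , 183.6]), 14.9)
[[428.9 269.4]
 [479.6 283.3]
 [526.5 106.4]
 [476.9  91.7]] [477.99638826 187.69417496] [np.float64(184.1), np.float64(52.6), np.float64(183.0), np.float64(51.8)]
deep [256. 166.] 17.8 [[474.580269   195.84454134]]
deep [258. 113.] 10.6 [[461.52815168 246.31330209]]
deep [259. 113.] 17.8 [[461.80273694 246.80630644]]
mid [257. 171.] 10.5 [[476.25736625 191.11952916]]
mid [257. 167.] 16.6 [[475.62415521 195.59283108]]
pale [256. 230.] 9.7 [[493.06514728 130.5354553 ]]
pale [256. 223.] 15.6 [[491.64316698 138.19027933]]
caps [[462.04620457 247.62340636]
 [476.20842679 196.53183135]
 [492.94074943 132.81437705]]
```

Run:
```python
from h import *
print(shift((492.6,131,200),-75.1),shift((492.6,131,31),-75.1))
p=np.load("w1.npy",allow_pickle=True).item()
w=ray(p,[(378.5,185.5),(440.5,199)],22);print(w, w.mean(0),np.linalg.norm(w[0]-w[1]))
u=np.array([-np.sin(np.radians(5.1)),np.cos(np.radians(5.1))]);print(np.array([676.8,44.1])+168*u)
```

```text
(array([ 0.0558,  0.0006, -0.0022]), np.float64(0.027)) (array([ 0.0559,  0.1696, -0.0022]), np.float64(0.027))
[[621.15137698 206.8140765 ]
 [697.67508144 212.41283919]] [659.41322921 209.61345784] 76.7282443938443
[661.86575813 211.43489899]
```

Call:
play_rows --series '[[[0.049, 0.002, -0.002], 0.027, 0], [[0.056, 0.004, -0.002], 0.027, 0], [[0.056, 0.05, -0.002], 0.027, 0], [[0.056, 0.09, -0.002], 0.027, 0], [[0.056, 0.13, -0.002], 0.027, 0], [[0.056, 0.155, -0.002], 0.027, 0], [[0.056, 0.17, -0.002], 0.027, 0], [[0.056, 0.17, -0.002], 0.027, 0], [[0.056, 0.17, -0.002], 0.027, 1], [[0.056, 0.17, -0.002], 0.027, 1], [[0.056, 0.17, -0.002], 0.027, 1], [[0.056, 0.17, -0.002], 0.027, 1], [[0.056, 0.17, -0.002], 0.027, 1], [[0.056, 0.17, -0.002], 0.027, 1], [[0.056, 0.17, -0.002], 0.027, 1]]' --squeeze 15

```text
clock: 3.5
eef_pos: [492.8, 131.0, 30.7]
eef_rot: [-1.571, 0.001, -1.311]
wrist_force: [-0.2, -0.1, -0.3]
finger_gap: 41.5
```

Call:
play_rows --series '[[[0, 0, 0], 0, 1], [[0, 0, 0], 0, 1], [[0, 0, 0], 0, 1]]'

```text
clock: 3.8
eef_pos: [492.8, 131.0, 30.6]
eef_rot: [-1.571, 0.001, -1.311]
wrist_force: [0.2, 0.3, -0.2]
finger_gap: 25.2
```

Run:
```python
from h import *
im=manip.camera("wrist")[:,:,::-1];im2=manip.camera("scene")[:,:,::-1]
s=manip.read_state();print(s["finger_gap"],s["wrist_force"])
b=cv2.resize(im2[80:230,200:400],None,fx=2.56,fy=2.56)
cv2.imwrite("pics/w2.png",cv2.resize(np.vstack([im,b]),None,fx=.78,fy=.78,interpolation=3))
```

```text
25.266754732757015 [0.77057703 0.07303708 0.11684619]
```

View pics/w2.png

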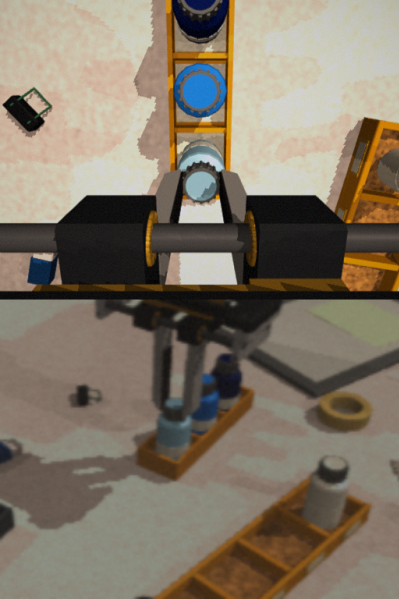

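Run:
```python
from h import *
s=manip.read_state();x,y,z=s["eef_pos"];P=[(x,y,z),(x,y,z+19),(492.6,130.3,4),(492.6,130.3,54),(492.6,130.3,74)]
for n in("scene","wrist"):
    q=proj(manip.camera_params(n),P);print(n,q.round(0).tolist())
    print(((q-[200,80])*2.56*.78+[0,299.5]).round().tolist() if n=="scene" else (q*.78).round().tolist())
a=manip.camera("scene")[90:180,240:350,::-1]
cv2.imwrite("pics/s2.png",cv2.resize(a,None,fx=6,fy=6,interpolation=2))
```

```text
scene [[286.0, 149.0], [287.0, 142.0], [285.0, 159.0], [287.0, 140.0], [287.0, 132.0]]
[[172.0, 437.0], [173.0, 423.0], [170.0, 457.0], [173.0, 420.0], [174.0, 404.0]]
wrist [[257.0, 213.0], [257.0, 223.0], [257.0, 204.0], [257.0, 226.0], [256.0, 238.0]]
[[201.0, 166.0], [201.0, 174.0], [200.0, 159.0], [200.0, 176.0], [200.0, 186.0]]
```

View pics/s2.png

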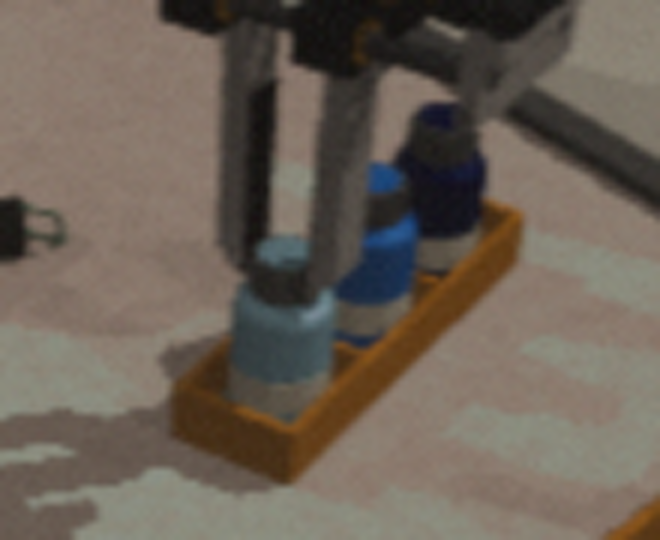

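The fingers are on the cap at gap 25 mm, and three views agree: the real tips sit about 32 mm behind the reported TCP (the wrist picture gives 188 mm tip depth at gap 94). I'll open and go lower, watching the force.

Call:
play_rows --series '[[[0, 0, 0], 0, 0.3], [[0, 0, 0], 0, 0.3], [[0, 0, 0], 0, 0.3], [[0, 0, 0], 0, 0.3], [[0, 0, 0], 0, 0.3], [[0, 0, 0], 0, 0.3], [[0, 0, 0], 0, 0.3], [[0, 0, 0], 0, 0.3], [[0, 0.01, 0], 0, 0.3], [[0, 0.02, 0], 0, 0.3], [[0, 0.026, 0], 0, 0.3], [[0, 0.026, 0], 0, 0.3]]'

```text
clock: 5.15
eef_pos: [492.0, 130.8, 3.3]
eef_rot: [-1.573, 0.001, -1.311]
wrist_force: [0.1, -0.1, -0.5]
finger_gap: 66.3
```

Run:
```python
from h import *
a=manip.camera("scene")[90:180,240:350,::-1];b=manip.camera("wrist")[100:260,150:360,::-1]
a=cv2.resize(a,(586,480),interpolation=2);b=cv2.resize(b,(630,480))
cv2.imwrite("pics/s3.png",cv2.resize(np.hstack([a,b]),None,fx=.65,fy=.65,interpolation=3));print(manip.read_state()["wrist_force"])
```

```text
[ 0.03195671  0.65569815 -0.21925453]
```

View pics/s3.png

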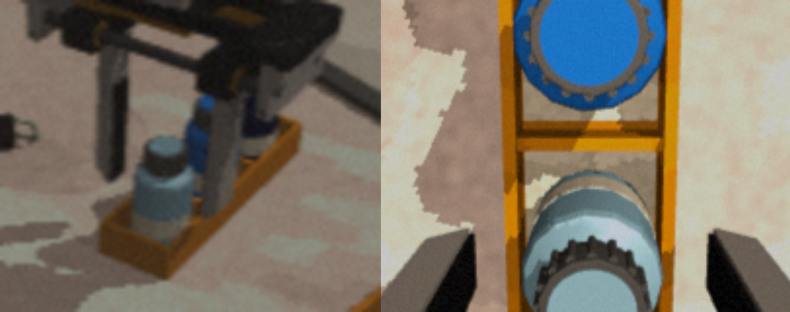

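The fingers now straddle the body just above the rim, with tip depth again about 189 mm, so the tips are about 34 mm behind the TCP. I'll go 6 mm lower and grip.

Call:
play_rows --series '[[[0, 0.006, 0], 0, 0.3], [[0, 0.006, 0], 0, 1], [[0, 0.006, 0], 0, 1], [[0, 0.006, 0], 0, 1], [[0, 0.006, 0], 0, 1], [[0, 0.006, 0], 0, 1], [[0, 0.006, 0], 0, 1], [[0, 0.006, 0], 0, 1], [[0, 0.006, 0], 0, 1]]'

```text
clock: 6.15
eef_pos: [492.8, 131.0, -1.4]
eef_rot: [-1.571, 0.001, -1.311]
wrist_force: [-1.5, 0.1, 2.3]
finger_gap: 37.9
```

Run:
```python
from h import *
s=manip.read_state();print(s["eef_pos"],s["finger_gap"],s["wrist_force"])
# rack estimate, approach pose and view pose
u=np.array([-np.sin(np.radians(5.1)),np.cos(np.radians(5.1))]);c=np.array([675.5,43.2])
for k in(66,0,-66): print(k,c+k*u)
print(shift((*(c+66*u),60),-84.9)); print(shift((540,-10,150),-84.9))
```

```text
[492.80799814 131.00414433  -1.41695794] 37.944398505583635 [-1.52946562  0.1444538   2.25425191]
66 [669.63297641 108.93871032]
0 [675.5  43.2]
-66 [681.36702359 -22.53871032]
(array([ 0.0668, -0.0615,  0.1652]), np.float64(0.171))
(array([ 0.1483, -0.1515,  0.0093]), np.float64(0.171))
```

Grip gap is 37.9 mm, which is the bottle body. I'll lift and hover at the rack's -y end to view the rack.

```bash
python3 -c "
from h import *
print(shift((645,-60,150),-84.9))"
```

```text
(array([ 0.2236, -0.1516,  0.0979]), np.float64(0.171))
```

Call:
play_rows --series '[[[0, -0.03, 0], 0, 1], [[0, -0.07, 0], 0, 1], [[0, -0.11, 0], 0, 1], [[0.03, -0.15, 0.015], 0.03, 1], [[0.075, -0.152, 0.033], 0.06, 1], [[0.12, -0.152, 0.053], 0.1, 1], [[0.165, -0.152, 0.073], 0.14, 1], [[0.205, -0.152, 0.09], 0.171, 1], [[0.224, -0.152, 0.098], 0.171, 1], [[0.224, -0.152, 0.098], 0.171, 1], [[0.224, -0.152, 0.098], 0.171, 1]]'

```text
clock: 7.25
eef_pos: [644.8, -60.2, 149.7]
eef_rot: [-1.573, 0.001, -1.482]
wrist_force: [-0.3, 0.5, -1.1]
finger_gap: 37.6
```

Run:
```python
from h import *
s=manip.read_state();print(s["eef_pos"],s["finger_gap"],s["wrist_force"],s["eef_rot"])
p=manip.camera_params("wrist");im=manip.camera("wrist")[:,:,::-1]
cv2.imwrite("pics/w4.png",im);np.save("w4.npy",p,allow_pickle=True)
```

```text
[644.84199131 -60.21271733 149.71940649] 37.569354554480874 [-0.30181522  0.45138775 -1.13375835] [-1.57250202e+00  1.01100040e-03 -1.48206784e+00]
```

View pics/w4.png

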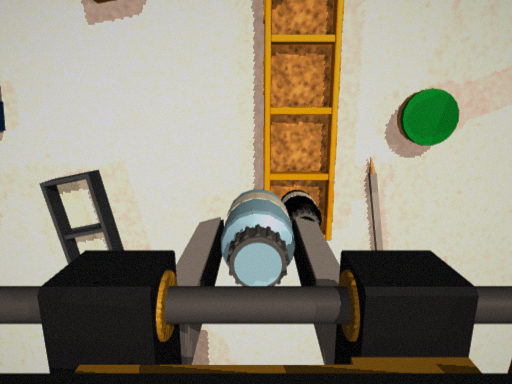

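The view shows dividers at rows about 38, 109 and 177, between columns 268 and 337. I'll measure those and the rack edges.

Run:
```python
from h import *
p=np.load("w4.npy",allow_pickle=True).item();im=cv2.imread("pics/w4.png")
hsv=cv2.cvtColor(im,cv2.COLOR_BGR2HSV);m=cv2.inRange(hsv,(15,170,140),(28,255,255))
L,Rr=[],[]
for r in list(range(50,100,5))+list(range(120,165,5)):
    c=np.where(m[r,255:350])[0]+255; L.append((c.min()-.5,r));Rr.append((c.max()+.5,r))
l=ray(p,L,22);r=ray(p,Rr,22)
fl=np.polyfit(l[:,1],l[:,0],1);fr=np.polyfit(r[:,1],r[:,0],1);print(fl,fr)
for col in(285,300,318):
    rows=np.where(m[:190,col])[0];g=np.split(rows,np.where(np.diff(rows)>3)[0]+1)
    g=[x.mean() for x in g if len(x)>2];w=ray(p,[(col,x) for x in g],20);print(np.round(g,1),w.round(1).tolist())
y=np.array([-22,43,109]);mid=(np.polyval(fl,y)+np.polyval(fr,y))/2;print("mid x",mid,"width",(np.polyval(fr,y)-np.polyval(fl,y))*np.cos(.089))
```

```text
[-8.66799380e-02  6.44946695e+02] [-8.73332331e-02  7.17909816e+02]
[ 14.2  34.4  55.   65.9  97.2 153.8 188. ] [[656.7, 93.9], [658.5, 76.6], [660.5, 58.7], [661.5, 49.0], [664.6, 20.3], [670.5, -34.4], [674.3, -69.6]]
[ 16.3  37.5  60.8  84.5 106.2 139.3 170.5 187.7] [[670.7, 93.3], [672.8, 75.2], [675.2, 54.8], [677.8, 33.4], [680.1, 13.2], [683.9, -18.7], [687.6, -50.0], [689.7, -67.9]]
[ 13.1  37.   85.6 125.5 135.2 163.5] [[686.9, 97.5], [689.5, 77.1], [695.2, 33.9], [700.1, -3.7], [701.3, -13.1], [705.0, -41.3]]
mid x [683.34240043 677.68697237 671.94453773] width [72.68865695 72.64636084 72.60341402]
```

```bash
python3 -c "
from h import *
p=np.load('w4.npy',allow_pickle=True).item();print(ray(p,[(303,38),(302,110),(300,177)],20))
print(shift((672,108,80),-85),shift((672,108,4),-85))"
```

```text
[[675.66121078  75.02208019]
 [682.51670647   9.77243202]
 [688.40721345 -56.78130738]]
(array([-0.1645,  0.0702,  0.0422]), np.float64(0.002)) (array([-0.1644,  0.1462,  0.0423]), np.float64(0.002))
```

Call:
play_rows --series '[[[-0.04, 0, 0.01], 0, 1], [[-0.085, 0.01, 0.022], 0, 1], [[-0.13, 0.02, 0.034], 0, 1], [[-0.16, 0.04, 0.042], 0, 1], [[-0.1645, 0.07, 0.042], 0, 1], [[-0.1645, 0.1, 0.042], 0, 1], [[-0.1645, 0.125, 0.042], 0, 1], [[-0.1645, 0.14, 0.042], 0, 1], [[-0.1645, 0.1465, 0.042], 0, 1], [[-0.1645, 0.1465, 0.042], 0, 1], [[-0.1645, 0.1465, 0.042], 0, 1]]'

```text
clock: 8.4
eef_pos: [672.4, 108.2, 5.2]
eef_rot: [-1.57, 0.001, -1.481]
wrist_force: [0.2, -0.3, -1.2]
finger_gap: 37.5
```

Call:
play_rows --series '[[[0, 0.002, 0], 0, 1], [[0, 0.002, 0], 0, 1], [[0, 0.002, 0], 0, 0.3], [[0, 0.002, 0], 0, 0.3], [[0, 0.002, 0], 0, 0.3], [[0, 0.002, 0], 0, 0.3], [[0, 0.002, 0], 0, 0.3], [[0, 0.002, 0], 0, 0.3], [[0, -0.03, 0], 0, 0.3], [[0, -0.07, 0], 0, 0.3], [[0, -0.11, 0], 0, 0.3], [[0, -0.13, 0], 0, 0.3], [[0, -0.13, 0], 0, 0.3]]'

```text
clock: 9.7
eef_pos: [673.6, 108.3, 138.8]
eef_rot: [-1.564, 0.001, -1.481]
wrist_force: [0.7, 0.3, 0.2]
finger_gap: 65.9
```

Run:
```python
from h import *
s=manip.read_state();print(s["eef_pos"],s["finger_gap"],s["wrist_force"])
p=manip.camera_params("top");im=manip.camera("top")[:,:,::-1]
cv2.imwrite("pics/t5.png",im)
print("expected pale cap px",proj(p,(672,108.2,78)))
# next: mid
print(shift((477.2,189.5,130),-75.1),shift((477.2,189.5,-2),-75.1))
```

```text
[673.60839156 108.28262974 138.82835497] 65.86222055134233 [0.65492093 0.34008501 0.16679256]
expected pale cap px [[202.32722055 127.65986569]]
(array([-0.0985,  0.0057, -0.1875]), np.float64(-0.17)) (array([-0.0984,  0.1377, -0.1879]), np.float64(-0.17))
```

View pics/t5.png

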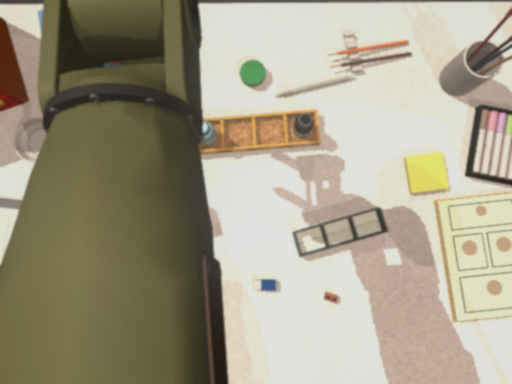

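The top view shows pale standing in place_c at about (207,131), near the expected pixel. Next is the medium ink.

Call:
play_rows --series '[[[-0.025, 0, -0.045], -0.05, 0.3], [[-0.05, 0.003, -0.09], -0.1, 0.3], [[-0.07, 0.006, -0.135], -0.17, 0.3], [[-0.095, 0.006, -0.175], -0.17, 0.3], [[-0.0985, 0.006, -0.188], -0.17, 0.3], [[-0.0985, 0.02, -0.188], -0.17, 0.3], [[-0.0985, 0.06, -0.188], -0.17, 0.3], [[-0.0985, 0.1, -0.188], -0.17, 0.3], [[-0.0985, 0.128, -0.188], -0.17, 0.3], [[-0.0985, 0.138, -0.188], -0.17, 0.3], [[-0.0985, 0.138, -0.188], -0.17, 0.3], [[-0.0985, 0.138, -0.188], -0.17, 1], [[-0.0985, 0.138, -0.188], -0.17, 1], [[-0.0985, 0.138, -0.188], -0.17, 1], [[-0.0985, 0.138, -0.188], -0.17, 1], [[-0.0985, 0.138, -0.188], -0.17, 1], [[-0.0985, 0.138, -0.188], -0.17, 1], [[-0.0985, 0.138, -0.188], -0.17, 1]]'

```text
clock: 11.55
eef_pos: [477.4, 189.7, -1.6]
eef_rot: [-1.567, 0.001, -1.311]
wrist_force: [-1.6, -0.8, 7.0]
finger_gap: 37.6
```

```bash
python3 -c "
from h import *
s=manip.read_state();print(s['eef_pos'],s['finger_gap'],s['wrist_force'])
print(shift((677.7,42.5,110),-85),shift((677.7,42.5,3),-85))"
```

```text
[477.38202387 189.71520166  -1.62210238] 37.58359563705212 [-1.57139615 -0.78773693  6.9597046 ]
(array([ 0.1937, -0.1111,  0.1562]), np.float64(0.172)) (array([ 0.1937, -0.0041,  0.1558]), np.float64(0.172))
```

Call:
play_rows --series '[[[0, -0.03, 0], 0, 1], [[0, -0.07, 0], 0, 1], [[0, -0.11, 0], 0, 1], [[0.035, -0.113, 0.03], 0.05, 1], [[0.07, -0.113, 0.06], 0.1, 1], [[0.105, -0.113, 0.09], 0.15, 1], [[0.14, -0.113, 0.12], 0.172, 1], [[0.175, -0.113, 0.145], 0.172, 1], [[0.194, -0.113, 0.156], 0.172, 1], [[0.194, -0.1, 0.156], 0.172, 1], [[0.194, -0.07, 0.156], 0.172, 1], [[0.194, -0.035, 0.156], 0.172, 1], [[0.194, -0.015, 0.156], 0.172, 1], [[0.194, -0.005, 0.156], 0.172, 1], [[0.194, -0.004, 0.156], 0.172, 1], [[0.194, -0.004, 0.156], 0.172, 1]]'

```text
clock: 13.15
eef_pos: [677.9, 42.8, 3.3]
eef_rot: [-1.566, 0.001, -1.483]
wrist_force: [0.1, 0.1, -0.9]
finger_gap: 37.6
```

Call:
play_rows --series '[[[0, 0, 0], 0, 0.3], [[0, 0, 0], 0, 0.3], [[0, 0, 0], 0, 0.3], [[0, 0, 0], 0, 0.3], [[0, 0, 0], 0, 0.3], [[0, 0, 0], 0, 0.3], [[0, -0.03, 0], 0, 0.3], [[0, -0.07, 0], 0, 0.3], [[0, -0.11, 0], 0, 0.3], [[0, -0.13, 0], 0, 0.3], [[0, -0.13, 0], 0, 0.3]]'

```text
clock: 14.25
eef_pos: [678.7, 42.5, 136.9]
eef_rot: [-1.561, 0.001, -1.483]
wrist_force: [0.1, 0.3, -0.2]
finger_gap: 66.3
```

```bash
python3 -c "
from h import *
s=manip.read_state();print(s['eef_pos'],s['finger_gap'],s['wrist_force'])
print(shift((461.8,246.2,130),-75.1),shift((461.8,246.2,-2),-75.1))"
```

```text
[678.71882751  42.54607118 136.91105455] 66.30275295371177 [ 0.06249364  0.27845823 -0.1826232 ]
(array([-0.222 ,  0.0051, -0.1982]), np.float64(-0.172)) (array([-0.2219,  0.1371, -0.1995]), np.float64(-0.172))
```

Call:
play_rows --series '[[[-0.034, 0.001, -0.03], -0.05, 0.3], [[-0.068, 0.002, -0.06], -0.1, 0.3], [[-0.1, 0.004, -0.09], -0.172, 0.3], [[-0.135, 0.004, -0.12], -0.172, 0.3], [[-0.17, 0.005, -0.15], -0.172, 0.3], [[-0.2, 0.005, -0.18], -0.172, 0.3], [[-0.222, 0.005, -0.198], -0.172, 0.3], [[-0.222, 0.02, -0.198], -0.172, 0.3], [[-0.222, 0.06, -0.199], -0.172, 0.3], [[-0.222, 0.1, -0.199], -0.172, 0.3], [[-0.222, 0.128, -0.1995], -0.172, 0.3], [[-0.222, 0.137, -0.1995], -0.172, 0.3], [[-0.222, 0.137, -0.1995], -0.172, 1], [[-0.222, 0.137, -0.1995], -0.172, 1], [[-0.222, 0.137, -0.1995], -0.172, 1], [[-0.222, 0.137, -0.1995], -0.172, 1], [[-0.222, 0.137, -0.1995], -0.172, 1], [[-0.222, 0.137, -0.1995], -0.172, 1], [[-0.222, 0.137, -0.1995], -0.172, 1], [[-0.222, 0.137, -0.1995], -0.172, 1]]'

```text
clock: 16.25
eef_pos: [462.4, 246.6, -0.8]
eef_rot: [-1.559, -0.001, -1.311]
wrist_force: [-1.7, -0.4, 7.4]
finger_gap: 37.4
```

```bash
python3 -c "
from h import *
s=manip.read_state();print(s['eef_pos'],s['finger_gap'],s['wrist_force'])
print(shift((683.3,-22.5,130),-85),shift((683.3,-22.5,3.2),-85))"
```

```text
[462.42715942 246.64210741  -0.75939134] 37.43964379587172 [-1.71784645 -0.37790089  7.35952414]
(array([ 0.317 , -0.1288,  0.1457]), np.float64(0.173)) (array([ 0.3169, -0.002 ,  0.1442]), np.float64(0.173))
```

Call:
play_rows --series '[[[0, -0.03, 0], 0, 1], [[0, -0.07, 0], 0, 1], [[0, -0.11, 0], 0, 1], [[0.035, -0.129, 0.016], 0.04, 1], [[0.075, -0.129, 0.035], 0.08, 1], [[0.115, -0.129, 0.053], 0.12, 1], [[0.16, -0.129, 0.073], 0.173, 1], [[0.205, -0.129, 0.094], 0.173, 1], [[0.25, -0.129, 0.115], 0.173, 1], [[0.29, -0.129, 0.133], 0.173, 1], [[0.317, -0.129, 0.1455], 0.173, 1], [[0.317, -0.12, 0.1455], 0.173, 1], [[0.317, -0.08, 0.145], 0.173, 1], [[0.317, -0.04, 0.145], 0.173, 1], [[0.317, -0.015, 0.1445], 0.173, 1], [[0.317, -0.004, 0.1442], 0.173, 1], [[0.317, -0.0025, 0.1442], 0.173, 1], [[0.317, -0.0025, 0.1442], 0.173, 1]]'

```text
clock: 18.05
eef_pos: [683.6, -22.2, 4.6]
eef_rot: [-1.558, 0.001, -1.483]
wrist_force: [0.2, -0.3, -0.6]
finger_gap: 37.4
```

Call:
play_rows --series '[[[0, 0.001, 0], 0, 1], [[0, 0.001, 0], 0, 0.3], [[0, 0.001, 0], 0, 0.3], [[0, 0.001, 0], 0, 0.3], [[0, 0.001, 0], 0, 0.3], [[0, 0.001, 0], 0, 0.3], [[0, 0.001, 0], 0, 0.3], [[0, -0.03, 0], 0, 0.3], [[0, -0.07, 0], 0, 0.3], [[0, -0.11, 0], 0, 0.3], [[0, -0.16, 0], 0, 0.3], [[0, -0.17, 0], 0, 0.3]]'

```text
clock: 19.25
eef_pos: [683.3, -22.8, 181.4]
eef_rot: [-1.549, -0.0, -1.483]
wrist_force: [-0.2, 0.4, -0.2]
finger_gap: 65.3
```

```bash
python3 -c "
from h import *
s=manip.read_state();print(s['eef_pos'],s['finger_gap'],s['wrist_force'],s['joints'])
print(shift((485,-210,190),-73.5))"
```

```text
[683.25655004 -22.78744687 181.44300606] 65.29172788455048 [-0.19061011  0.43765521 -0.16052473] [-0.08846167  0.58770742  1.08750889  0.00351314  1.44477737 -0.17635062]
(array([ 0.1692, -0.0132, -0.2136]), np.float64(-0.2))
```

Call:
play_rows --series '[[[0.03, 0, -0.038], -0.05, 0.3], [[0.06, -0.003, -0.076], -0.1, 0], [[0.09, -0.006, -0.114], -0.15, 0], [[0.12, -0.01, -0.15], -0.2, 0], [[0.15, -0.013, -0.19], -0.2, 0], [[0.169, -0.013, -0.214], -0.2, 0], [[0.169, -0.013, -0.214], -0.2, 0], [[0.169, -0.013, -0.214], -0.2, 0]]'

```text
clock: 20.05
eef_pos: [484.6, -210.1, 189.8]
eef_rot: [-1.549, -0.005, -1.285]
wrist_force: [0.2, 0.5, -0.7]
finger_gap: 94.0
```

Run:
```python
from h import *
s=manip.read_state();print(s["eef_pos"],s["eef_rot"],np.abs(s["qd"]).max())
p=manip.camera_params("wrist");im=manip.camera("wrist")[:,:,::-1]
cv2.imwrite("pics/w6.png",im);np.save("w6.npy",p,allow_pickle=True)
t=manip.camera("top")[:,:,::-1];cv2.imwrite("pics/t6.png",t)
b=cv2.resize(t[95:260,105:335],(512,367),interpolation=2)
cv2.imwrite("pics/c6.png",cv2.resize(np.vstack([im[:260],b]),None,fx=.95,fy=.95))
```

```text
[ 484.58845196 -210.08326791  189.81880606] [-1.5491033  -0.00478663 -1.28450588] 0.03165054096496702
```

View pics/c6.png

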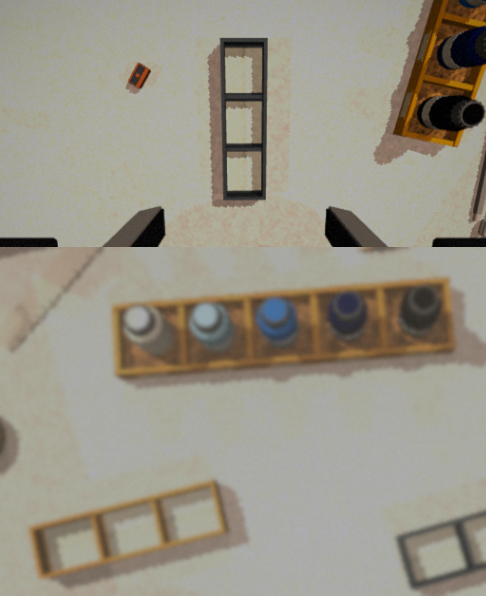

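All five bottles stand in order: white, pale, medium, navy, black. The grey tray is at (221–267, 39–199) in the crop. I'll measure both trays.

Run:
```python
from h import *
p=np.load("w6.npy",allow_pickle=True).item();im=cv2.imread("pics/w6.png")
m=cv2.inRange(cv2.cvtColor(im,cv2.COLOR_BGR2HSV),(0,0,0),(180,255,90));m[213:]=0
for ct in cv2.findContours(m,0,1)[0]:
    if cv2.contourArea(ct)>1500: print("grey",cv2.boundingRect(ct),rect(ray(p,ct[:,0],24)))
pt=manip.camera_params("top")
for f in("top0","t6"):
    im=cv2.imread(f"pics/{f}.png");h=cv2.cvtColor(im,cv2.COLOR_BGR2HSV);m=cv2.inRange(h,(8,120,60),(25,255,230));m[:195]=0;m[260:]=0;m[:,:110]=0;m[:,220:]=0
    pts=np.argwhere(m)[:,::-1];print(f,"yel",rect(ray(pt,cv2.convexHull(pts.astype(np.int32))[:,0],24)))
s=manip.read_state()
print(shift((477.2,188,150),-75.1))
```

```text
grey (429, 84, 82, 65) (array([699.8, -88.3]), array([83.4, 59. ]), -84.8)
grey (232, 40, 49, 171) (array([ 474.6, -166.9]), array([ 51.6, 183.4]), 16.6)
grey (448, 19, 64, 71) (array([684.1, -23.3]), array([64. , 61.5]), -84.2)
top0 yel (array([477.1, 188.1]), array([ 49.8, 181.8]), 14.7)
t6 yel (array([477. , 188.8]), array([ 49.4, 182.1]), 14.9)
(array([-0.3833,  0.0401,  0.1044]), np.float64(0.028))
```

Call:
play_rows --series '[[[-0.04, 0.004, 0.011], 0.028, 0], [[-0.085, 0.009, 0.023], 0.028, 0], [[-0.13, 0.014, 0.035], 0.028, 0], [[-0.175, 0.018, 0.048], 0.028, 0], [[-0.22, 0.023, 0.06], 0.028, 0], [[-0.265, 0.028, 0.072], 0.028, 0], [[-0.31, 0.032, 0.085], 0.028, 0], [[-0.35, 0.036, 0.096], 0.028, 0], [[-0.383, 0.04, 0.1045], 0.028, 0], [[-0.383, 0.06, 0.1045], 0.028, 0], [[-0.383, 0.1, 0.1045], 0.028, 0], [[-0.383, 0.13, 0.1045], 0.028, 0], [[-0.383, 0.13, 0.1045], 0.028, 0], [[-0.383, 0.13, 0.1045], 0.028, 0]]'

```text
clock: 21.55
eef_pos: [479.4, 188.6, 60.7]
eef_rot: [-1.55, -0.004, -1.31]
wrist_force: [0.2, 0.4, 0.1]
finger_gap: 94.1
```

Run:
```python
from h import *
s=manip.read_state();print(s["eef_pos"],s["eef_rot"],s["wrist_force"])
print(shift((477.1,188.4,-24),-75.1))
T=Ro.from_euler("xyz",s["eef_rot"]).as_matrix();print("tip est",s["eef_pos"]-34*T[:,1])
a=manip.camera("wrist")[:,:,::-1];p=manip.camera_params("wrist");print("tray pts px",proj(p,[(477.1,188.4,24)]))
cv2.imwrite("pics/w7.png",a)
```

```text
[479.44141281 188.6124895   60.69947698] [-1.54964738 -0.00381088 -1.30963616] [0.17362406 0.35029089 0.10294003]
(array([-0.0007,  0.0846, -0.0041]), np.float64(0.001))
tip est [478.7133355  188.55198795  94.6916267 ]
tray pts px [[252.35937161 198.0872853 ]]
```

View pics/w7.png

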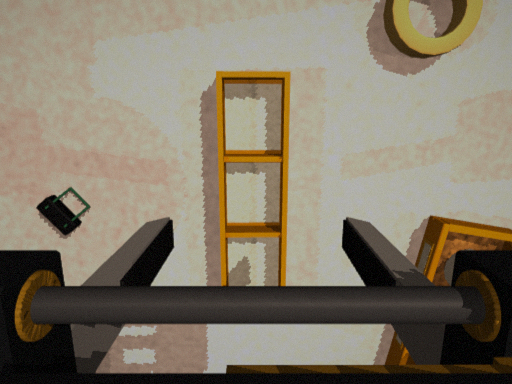

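The tray's centre projects to (252,198), midway between the dividers at rows 157 and 229, so the estimate holds.

Call:
play_rows --series '[[[-0.001, 0.03, -0.003], 0, 0], [[-0.001, 0.055, -0.004], 0, 0], [[-0.001, 0.07, -0.004], 0, 0], [[-0.001, 0.08, -0.004], 0, 0], [[-0.001, 0.084, -0.004], 0, 0], [[-0.001, 0.084, -0.004], 0, 0]]'

```text
clock: 22.2
eef_pos: [478.4, 189.0, -21.8]
eef_rot: [-1.547, -0.004, -1.31]
wrist_force: [0.1, -1.0, 0.1]
finger_gap: 93.8
```

No contact. Closing.

Call:
play_rows --series '[[[0, 0.002, 0], 0, 1], [[0, 0.002, 0], 0, 1], [[0, 0.002, 0], 0, 1], [[0, 0.002, 0], 0, 1], [[0, 0.002, 0], 0, 1], [[0, 0.002, 0], 0, 1], [[0, 0.002, 0], 0, 1], [[0, 0.002, 0], 0, 1], [[0, 0.002, 0], 0, 1], [[0, 0.002, 0], 0, 1]]' --squeeze 20

```text
clock: 23.2
eef_pos: [478.4, 189.0, -23.8]
eef_rot: [-1.547, -0.004, -1.31]
wrist_force: [-0.9, -0.4, 2.1]
finger_gap: 52.3
```

Run:
```python
from h import *
s=manip.read_state();print(s["eef_pos"],s["eef_rot"],s["wrist_force"],s["finger_gap"])
x,y,z=s["eef_pos"]; off=np.array([477.1-x,188.4-y]) # tray centre rel. TCP (xy)
print("off",off)
print(shift((474.9,-166.3,z+75),-73.4),shift((474.9,-166.3,z+25),-73.4))
```

```text
[478.40255454 188.95845209 -23.7881157 ] [-1.54679373 -0.00367018 -1.30985905] [-0.85959415 -0.44707158  2.08729417] 52.301946921000884
off [-1.30255454 -0.55845209]
(array([ 0.3426, -0.076 , -0.0932]), np.float64(-0.029)) (array([ 0.3424, -0.026 , -0.0944]), np.float64(-0.029))
```

Call:
play_rows --series '[[[0, -0.02, 0], 0, 1], [[0, -0.05, 0], 0, 1], [[0.02, -0.076, -0.005], -0.005, 1], [[0.06, -0.076, -0.016], -0.01, 1], [[0.105, -0.076, -0.028], -0.015, 1], [[0.15, -0.076, -0.04], -0.02, 1], [[0.195, -0.076, -0.053], -0.029, 1], [[0.24, -0.076, -0.065], -0.029, 1], [[0.285, -0.076, -0.077], -0.029, 1], [[0.32, -0.076, -0.087], -0.029, 1], [[0.3425, -0.076, -0.093], -0.029, 1], [[0.3425, -0.076, -0.093], -0.029, 1], [[0.3425, -0.06, -0.093], -0.029, 1], [[0.3425, -0.055, -0.094], -0.029, 1], [[0.3425, -0.055, -0.094], -0.029, 1], [[0.3425, -0.055, -0.094], -0.029, 1]]'

```text
clock: 24.8
eef_pos: [474.8, -165.9, 30.5]
eef_rot: [-1.547, -0.004, -1.28]
wrist_force: [-0.5, 0.1, -1.0]
finger_gap: 51.7
```

Run:
```python
from h import *
s=manip.read_state();print(s["eef_pos"],s["eef_rot"],s["wrist_force"],s["finger_gap"])
print(shift((475.2,-166.4,2.2),-73.4))
p=manip.camera_params("wrist");a=manip.camera("wrist")[:,:,::-1];b=manip.camera("scene")[:,:,::-1]
zr=s["eef_pos"][2]+23.8+24
u=np.array([-np.sin(np.radians(16.6)),np.cos(np.radians(16.6))]);v=np.array([u[1],-u[0]]);g=np.array([474.6,-166.9])
print("rim",zr,"exp yellow far corners",proj(p,[(*(g+92*u-26*v),zr),(*(g+92*u+26*v),zr)]).round(1).tolist(),"grey",proj(p,[(*(g+92*u-26*v),24),(*(g+92*u+26*v),24)]).round(1).tolist())
cv2.imwrite("pics/w8.png",a);cv2.imwrite("pics/c8.png",np.vstack([a[60:300],cv2.resize(b[150:270,80:260],(512,341),interpolation=2)]))
```

```text
[ 474.81446363 -165.89452034   30.54170184] [-1.54678661 -0.00442283 -1.28023099] [-0.50466543  0.07044356 -1.04102654] 51.67711754060714
(array([ 0.0005,  0.0283, -0.0005]), np.float64(0.001))
rim 78.34170184024683 exp yellow far corners [[201.7, 52.9], [315.7, 53.5]] grey [[213.7, 67.3], [298.8, 67.6]]
```

View pics/c8.png

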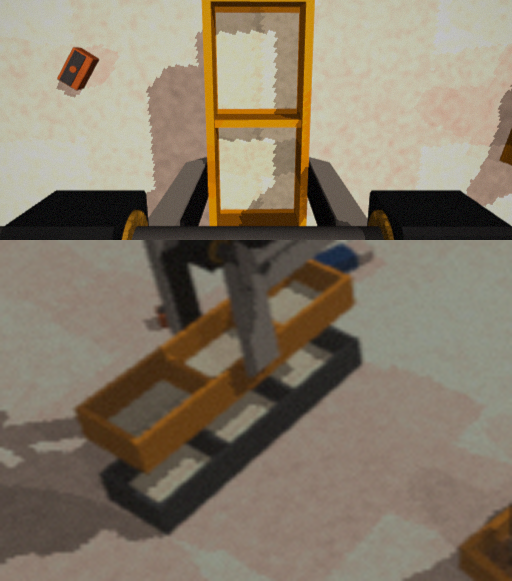

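The yellow tray hangs parallel above the grey one. Its far edge is at row 60 against the predicted 53, which is about 4 mm and within tolerance. Lowering.

Call:
play_rows --series '[[[0.0, 0.01, 0], 0, 1], [[0, 0.02, 0], 0, 1], [[0, 0.026, 0], 0, 1], [[0, 0.028, 0], 0, 1], [[0, 0.029, 0], 0, 1], [[0, 0.029, 0], 0, 1]]'

```text
clock: 25.5
eef_pos: [475.7, -166.1, 1.8]
eef_rot: [-1.546, -0.005, -1.28]
wrist_force: [-0.3, -1.0, -1.4]
finger_gap: 51.9
```

Call:
play_rows --series '[[[0, 0.002, 0], 0, 1], [[0, 0.002, 0], 0, 1], [[0, 0.002, 0], 0, 0], [[0, 0.002, 0], 0, 0], [[0, 0.002, 0], 0, 0], [[0, 0.002, 0], 0, 0], [[0, 0.002, 0], 0, 0], [[0, 0.002, 0], 0, 0], [[0, 0.002, 0], 0, 0], [[0, -0.02, 0], 0, 0], [[0, -0.06, 0], 0, 0], [[0, -0.1, 0], 0, 0], [[0.04, -0.14, 0], 0, 0], [[0.08, -0.18, 0], 0, 0], [[0.08, -0.18, 0], 0, 0], [[0.08, -0.18, 0], 0, 0]]'

```text
clock: 27.1
eef_pos: [494.7, -244.5, 183.3]
eef_rot: [-1.545, -0.007, -1.282]
wrist_force: [-1.0, 1.2, -0.3]
finger_gap: 93.4
```

Run:
```python
from h import *
s=manip.read_state();print(s["clock"],s["eef_pos"],s["wrist_force"],s["finger_gap"])
p=manip.camera_params("wrist");a=manip.camera("wrist")[:,:,::-1];b=manip.camera("scene")[:,:,::-1]
m=cv2.inRange(cv2.cvtColor(a,cv2.COLOR_BGR2HSV),(10,150,80),(25,255,255));m=cv2.morphologyEx(m,cv2.MORPH_CLOSE,np.ones((3,3)));m[:,380:]=0;m[250:]=0
for ct in cv2.findContours(m,0,1)[0]:
    if cv2.contourArea(ct)>1000: print("yel",cv2.boundingRect(ct),rect(ray(p,ct[:,0],48)))
cv2.imwrite("pics/w9.png",a);cv2.imwrite("pics/c9.png",np.vstack([a[:250],cv2.resize(b[120:300,80:410],(512,279),interpolation=2)]))
```

```text
27.1 [ 494.66950616 -244.5333764   183.29835945] [-1.01755746  1.15247997 -0.26449823] 93.4060170099858
yel (230, 0, 56, 187) (array([ 476.3, -170.5]), array([ 52. , 176.8]), 16.6)
```

View pics/c9.png

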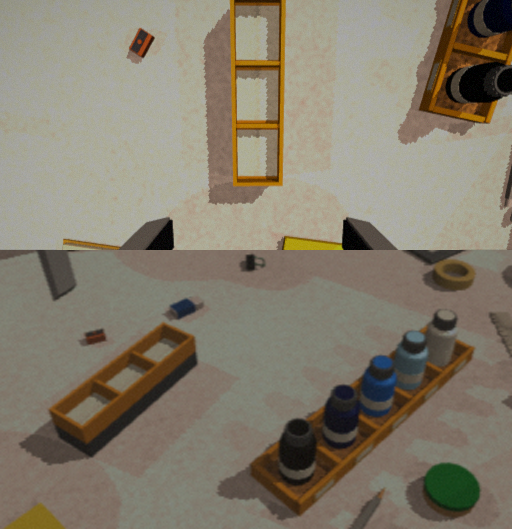

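The yellow tray lies on the grey one and all five bottles are upright in order. Allowing for the 7 mm clipped at the image top, its centre is about (475.4,-167.3), yaw 16.6°, against grey (474.6,-166.9), 16.6°.

```bash
python3 -c "
from cell import manip
print(manip.sign_off())"
```

```text
the job is handed in; nothing more can be done
None
```

The three blue inks are in the rack and the yellow tray is stacked on the grey one. I handed the job in at about 27 s; the sign-off gave no verdict.

**What I did:** I moved pale, medium and navy from the yellow tray into the rack. The row now reads white, pale, medium, navy, black. I then gripped the empty yellow tray across its width and set it on the grey tray.

**Last checks:**
- **Bottles:** The last scene picture shows all five upright and in order. I judged their positions by eye; I did not measure each against its 18 mm limit.
- **Trays:** I estimate the centres about 1 mm apart, with both at 16.6° yaw. The far end of the yellow tray was cut off by 7 mm in the last picture, so I corrected its centre for that.
- **Robot:** The gripper is open and clear of everything.

**What disagreed:**
- **Finger tips:** The real tips sit about 34 mm behind the reported TCP. My first grasp closed on pale's cap because of this, so I reopened and gripped lower; all later moves allowed for it.
- **Tool tilt:** The tool drifted about 1.4° off vertical by the end, with no visible effect.
- **Hanging tray:** While it hung over the grey tray, the yellow tray's far edge looked about 4 mm off the prediction. This was not seen after release.

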